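# Show the helper the missing wheel nut and its bare stud

## Robot

A 6-joint arm with a two-finger parallel gripper is mounted at the origin on the work surface. World frame = base frame: x ahead of the robot, y to its left, z up, the work surface at z = 0. Lengths are in mm, angles in rad, forces in N, time in s.
With the tool pointing down it reaches from about 400 to 925 mm from the base axis. Payload 12.5 kg.
Tool frame: the origin (TCP) lies midway between the tips of the shut fingers; the grasp point (between the pads) lies 19 mm behind it; x points along the fingers, y is the direction in which the jaws open and shut, and the axes are right-handed (so a half turn about x gives the same grasp; the last joint's range is limited). The gripper opens to 95 mm and grips with 3 to 60 N. Pads are 20 mm wide; open, the fingers measure 119 mm over their backs; the gripper's body (75 mm by 180 mm) begins 59 mm behind the grasp point.
Start: joints at [1.143, 0.491, 1.559, -0, 1.092, -0.106], TCP at [197.655, 592.941, 214.661] pointing down, gripper open.
Joint ranges: [-3.1, 3.1], [-0.84, 2.19], [0.05, 2.79], [-1.13, 4.28], [0.06, 2.93], [-2.69, 2.69]. Speed limits (rad/s): [2.22, 2.22, 2.79, 3.14, 3.14, 3.14].

## Interface

Orientations are given as [roll, pitch, yaw] about the fixed x, y, z axes, in that order (R = Rz(yaw) Ry(pitch) Rx(roll)).
In Python, from cell import state, read_camera, job_done gives the robot as it stands.
- The arm moves only by the tool move_arm, never from a script. Its argument "targets" is a list of rows, each a list of 7 numbers: the shift along the world's x, y, z in m, then the turn, a rotation vector about the world's x, y, z in degrees, then the gripper's target within -1 to 1 (fully open at 1, half-way at 0, shut at -1). In form: [[dx, dy, dz, wx, wy, wz, hand], ...]. A call has 1 to 10 rows; each row is the pose to reach, as a shift and turn from the pose commanded when the call began; what a row does not reach only later rows make up. A row lasts 1/10 s, in which the tool goes at most 50 mm and 8.59 degrees, less where a joint would pass 70% of its speed; a pose out of reach is approached as far as the arm can. A call with a gripper value outside its range is refused whole. The fingers move at their own pace and stop on an object; the grip force is fixed at half the most. Time passes only in rows, so rows that repeat a pose let the fingers close. It gives the time, the measured TCP pose, the force and the opening at its end, in the units of the state.
- state(): the state, without advancing time (a new reading comes with each control period).
- read_camera(name): name is "side" or "top" or "wrist"; returns a dict with "img" (400x640x3 uint8, blue, green, red), "mtx" (3x3 intrinsics, pixels), "cam_to_world" (4x4, takes a point from camera to world coordinates); the wrist camera has in their place "mount" (4x4, takes a point from camera to tool coordinates, whose origin is the TCP and whose axes are the tool frame's). Camera axes: x right, y up, looking along -z (the intrinsics and any distortion apply to the point x, -y, -z); pixel columns grow to the right and rows downward; lengths in mm; the calibration is good to about 2 mm. The wrist camera is an equidistant fisheye: a pixel r from the principal point sees the ray r / f radians off the axis. A picture is of the moment at which its call begins: read the wrist's pose just before it. There is no depth.
- job_done(): hands the job in, once; it reports no verdict.
The state is a dict: "t": time; "joints": joint angles; "qvel": joint speeds; "tau": joint torques, N m; "eef_pos": TCP position; "tcp_rot": TCP orientation; "ft_force": force on the tool from outside, world axes, zero at the start; "moment": the same for the moment, N m; "opening": opening from 0.0 (shut) to 1.0 (fully open).
Only numpy, scipy, OpenCV 4.12 (cv2) and the standard library are available. Lean on these libraries where they do the work, as an engineer would, in place of code of your own. Each camera call takes 0.05 s, during which the arm holds its last target.

## Task

One nut was left off this trailer wheel: show your helper which nut and where it goes. Pointing straight down with the fingertips about 2 cm above it, point first at the loose wheel nut on the mat and then at the one bare stud on the wheel, keeping still for two full seconds over each and pointing down close over nothing else. Touch nothing at all, leave every part where it lies, and finish with your hand drawn back, at least 20 cm from both the nut and the stud.

Things in the scene. Friction and masses are not known exactly. Their poses are not given: they have to be found in the camera images.
- wheel_nut_top (a point): Centre of the domed top of the loose wheel nut: a bright chromed hex nut with a closed domed end, 21 mm across flats and 34 mm tall, just like the four fitted on the wheel. It stands upright on the mat on its narrower seat end (18 mm across), dome up, so its top is 38 mm above the bench. Loose, about 60 g. z axis up.
- bare_stud (a point): Centre of the tip of the one wheel stud that has no nut: a yellow-zinc threaded stud, 12.6 mm thick, golden in colour, standing 22 mm straight up out of the wheel's dark grey disc. The tip is 92 mm above the bench. The five studs stand evenly on a circle of 57 mm radius about the hub's axis, 67 mm from stud to neighbouring stud. x axis points away from the hub's axis, z up.
- hub_mouth (a point): Centre of the round open mouth of the grey cast hub, in the middle of the wheel, 105 mm above the bench (hub barrel 63 mm across, standing 35 mm up out of the disc). The trailer wheel lies flat and firm on the bench, outer face up: black tyre 409 mm across and 120 mm high, dark grey steel rim; the rim's edge is 238 mm across and 107.5 mm above the bench, and the disc with the studs lies sunk inside it, 70 mm above the bench. x axis points to the bare stud, z up.
- fitted_nut1 (a point): Centre of the domed top of fitted wheel nut 1 of four, counted anticlockwise from the bare stud seen from above; bright chromed, 103.5 mm above the bench. Not to be pointed at.
- fitted_nut2 (a point): Centre of the domed top of fitted wheel nut 2 of four, counted anticlockwise from the bare stud seen from above; bright chromed, 103.5 mm above the bench. Not to be pointed at.
- fitted_nut3 (a point): Centre of the domed top of fitted wheel nut 3 of four, counted anticlockwise from the bare stud seen from above; bright chromed, 103.5 mm above the bench. Not to be pointed at.
- fitted_nut4 (a point): Centre of the domed top of fitted wheel nut 4 of four, counted anticlockwise from the bare stud seen from above; bright chromed, 103.5 mm above the bench. Not to be pointed at.
- axle_nut_top (a point): Centre of the top of a dark castellated axle nut, 38 mm across flats, 18 mm tall, standing loose on the mat. Bystander.
- bearing_top (a point): Centre of the top of a tapered roller bearing (steel rollers, golden cage), 48 mm across, 16.5 mm tall, lying loose on the mat. Bystander.
- dust_cap_top (a point): Centre of the top of a bright domed hub dust cap, 54 mm across, 29 mm tall, standing loose on the mat. Bystander.
- mat: Dark blue rubber parts mat, 260 (x) by 210 (y) by 4 mm, fixed to the bench; origin at the centre of its underside. The loose wheel nut and the three bystanders stand on it (an L-shaped wheel wrench 29 mm high lies on the bench beyond it), their centres at least 70 mm apart.
There are look-alikes about, which are no part of the job. Of the things that look like the part that bears wheel_nut_top, the smaller one is meant.

How it is judged:
By the outcome, as a careful person would: the job done as asked, in the order asked, and still so for the second after the job is handed in, with the robot touching nothing.
It also fails if it takes over 48 s, if anything falls off the work surface, if the arm or the gripper's body presses on something with over 40 N, if the wrist force passes 120 N, or if a joint passes its speed limit or range.

## Working session

There is one attempt and no reset: what is moved stays moved. The work goes in short steps, Python scripts to look and compute and a tool call to move; the robot and the scene stay as the last step left them, time stands still between calls to the robot, and variables do not carry over. Pictures are saved under pics/ and viewed, and the job is handed in when it is done.

Besides the shell and the picture viewer there is one more tool, called after "Request:" as name(argument=value, ...) on one line, values as JSON. move_arm: Moves the arm, as the interface text tells. Its arguments: {"type":"object","properties":{"targets":{"type":"array"}},"required":["targets"]}

```bash
mkdir -p pics; cat > h.py <<'E'
import numpy as np,cv2
from cell import state,read_camera,job_done
def ray(c,u,v):
    K=c["mtx"];T=c["cam_to_world"]
    d=np.array([(u-K[0,2])/K[0,0],-(v-K[1,2])/K[1,1],-1.])
    return T[:3,3],T[:3,:3]@d
def at_z(c,u,v,z):
    o,d=ray(c,u,v);return o+d*(z-o[2])/d[2]
E
python3 - <<'E'
from h import *
s=state();print(s['t'],s['eef_pos'],s['tcp_rot'],s['opening'])
import pickle
for n in("top","side"):
    c=read_camera(n);c={k:(np.array(v) if k!="dist" else v) for k,v in c.items()};print(n,c.keys(),c["mtx"],c["cam_to_world"])
    cv2.imwrite(f"pics/{n}0.png",c["img"]);pickle.dump(c,open(n+".pkl","wb"))
E
```

```text
0.0 [197.544305   592.6907057  214.04066494] [-1.66538299  1.56962398 -1.98718422] 0.9992779675168164
top dict_keys(['img', 'mtx', 'cam_to_world']) [[418.09046086   0.         320.51700689]
 [  0.         418.09046086 203.72878916]
 [  0.           0.           1.        ]] [[-1.00601483e-03  9.85686509e-01 -1.68585568e-01  3.35493150e+02]
 [-9.99581257e-01  3.88410035e-03  2.86744526e-02 -6.75449114e+01]
 [ 2.89188244e-02  1.68543821e-01  9.85269852e-01  9.90993869e+02]
 [ 0.00000000e+00  0.00000000e+00  0.00000000e+00  1.00000000e+00]]
side dict_keys(['img', 'mtx', 'cam_to_world']) [[506.9415324    0.         328.63394273]
 [  0.         506.9415324  204.94006766]
 [  0.           0.           1.        ]] [[ 9.90918324e-01  8.37420584e-02 -1.05205246e-01  3.93634086e+02]
 [-1.32552604e-01  4.76855197e-01 -8.68929760e-01 -1.03524179e+03]
 [-2.25982986e-02  8.74983651e-01  4.83624780e-01  6.25823766e+02]
 [ 0.00000000e+00  0.00000000e+00  0.00000000e+00  1.00000000e+00]]
```

View pics/top0.png

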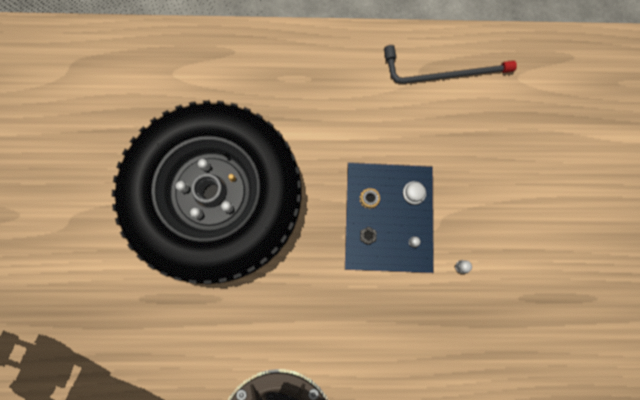

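View pics/side0.png

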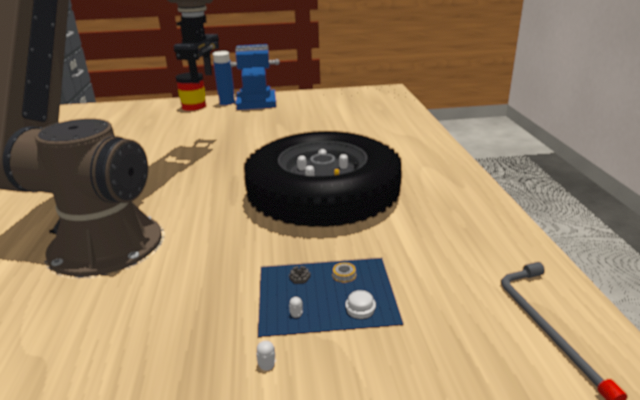

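The top view shows the wheel at about (208,190), with the golden stud at (232,177). There is a small nut on the mat at (415,242) and a bigger look-alike off the mat at (463,267). Next I'll enlarge these areas.

```bash
python3 - <<'E'
import cv2
a=cv2.imread("pics/top0.png");b=cv2.imread("pics/side0.png")
cv2.imwrite("pics/c1.png",cv2.resize(a[145:235,150:270],None,fx=6,fy=6,interpolation=cv2.INTER_CUBIC))
cv2.imwrite("pics/c2.png",cv2.resize(a[210:290,390:490],None,fx=7,fy=7,interpolation=cv2.INTER_CUBIC))
cv2.imwrite("pics/c3.png",cv2.resize(b[140:200,270:375],None,fx=7,fy=7,interpolation=cv2.INTER_CUBIC))
cv2.imwrite("pics/c4.png",cv2.resize(b[285:380,240:330],None,fx=6,fy=6,interpolation=cv2.INTER_CUBIC))
E
```

```text
(no output)
```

View pics/c1.png

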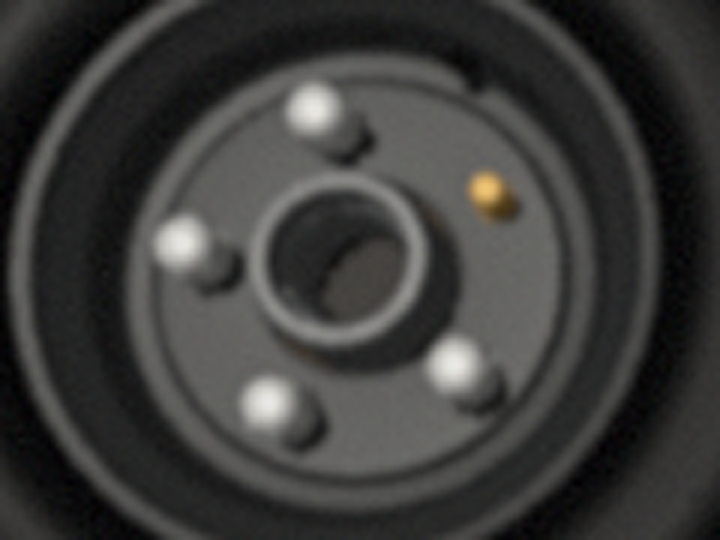

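View pics/c2.png

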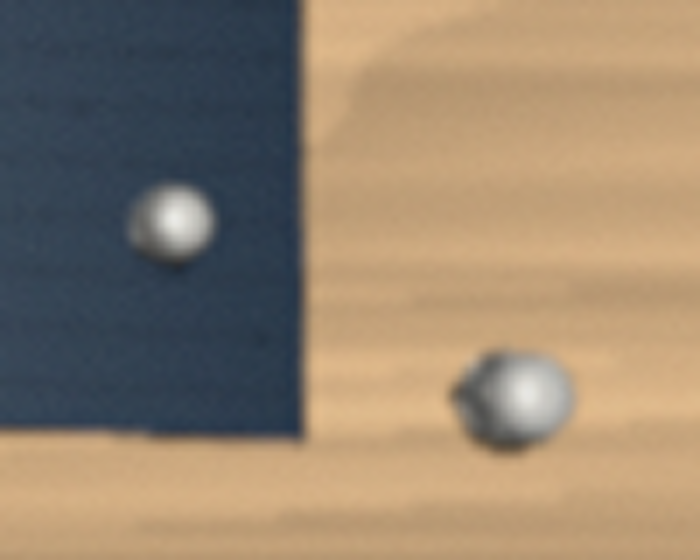

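View pics/c3.png

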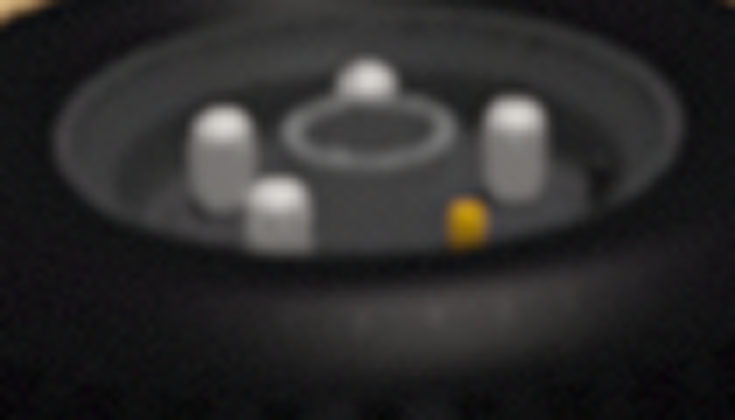

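View pics/c4.png

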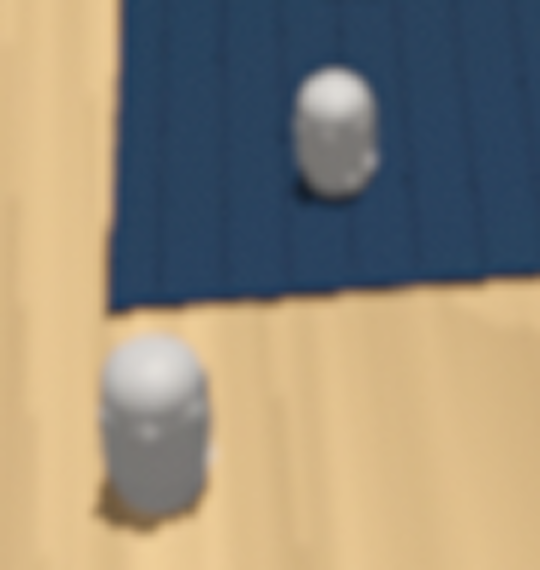

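```bash
python3 - <<'E'
from h import *
import pickle
T=pickle.load(open("top.pkl","rb"));S=pickle.load(open("side.pkl","rb"))
f=lambda x,y,ox,oy,k:(ox+(x+.5)/k-.5,oy+(y+.5)/k-.5)
c1=lambda x,y,z:at_z(T,*f(x,y,150,145,6),z)
c2=lambda x,y,z:at_z(T,*f(x,y,390,210,7),z)
c3=lambda x,y,z:at_z(S,*f(x,y,270,140,7),z)
c4=lambda x,y,z:at_z(S,*f(x,y,240,285,6),z)
np.set_printoptions(precision=1,suppress=True)
st=c1(487,188,92);hub=c1(338,260,105)
N=[c1(x,y,99) for x,y in((315,108),(183,242),(268,404),(455,365))]
print("top stud",st,"hub",hub,"r",np.linalg.norm((st-hub)[:2]));
for n in N:print(n,np.linalg.norm((n-hub)[:2]))
M=np.array(N);P=M[:,:2];A=np.c_[2*P,np.ones(4)]
x=np.linalg.lstsq(A,(P**2).sum(1),rcond=None)[0];r=np.sqrt(x[2]+x[:2]@x[:2]);print("circle",x[:2],r)
# pentagon fit: sum of 5 =5c
ang=np.arctan2(*(P-x[:2]).T[::-1]);print(np.degrees(ang), np.degrees(np.arctan2(*(st[:2]-x[:2])[::-1])))
print("stud side",c3(467,207,92),"hub",c3(370,130,105))
for p in((222,122),(368,76),(515,113),(278,192)):print(c3(*p,100))
print("nut top",c2(175,220,33),"side",c4(336,90,36),c4(336,70,38))
mat=[at_z(T,*p,4) for p in((348,163),(433,166),(433.5,272),(346,269))];print("mat",mat)
for n,p,z in(("axle",(368.5,236),20),("bear",(370,197),20),("cap",(415,192),28)):print(n,at_z(T,*p,z))
print("big",c2(520,395,45))
E
```

```text
top stud [550.4 103.2  92. ] hub [520.6 152.8 105. ] r 57.911452206488285
[578.3 165.2  99. ] 58.999118424010554
[528.2 210.   99. ] 57.68459551603545
[469.3 176.7  99. ] 56.586338271007484
[483.6 111.   99. ] 55.803726457420325
circle [522.  153.4] 57.32313302072554
[  11.9   83.8  156.1 -132.2] -60.41659315151107
stud side [553.  103.5  92. ] hub [524. 148. 105.]
[472.1 176.7 100. ]
[530.8 210.1 100. ]
[580.2 165.  100. ]
[486.4 111.1 100. ]
nut top [ 413.1 -312.3   33. ] side [ 416.4 -314.7   36. ] [ 417.1 -307.8   38. ]
mat [array([ 605.5, -163.5,    4. ]), array([ 599.4, -372.4,    4. ]), array([ 342.7, -361.6,    4. ]), array([ 349.8, -155.7,    4. ])]
axle [ 425.7 -207.8   20. ]
bear [ 518.3 -213.2   20. ]
cap [ 529.3 -319.1   28. ]
big [ 355.8 -419.3   45. ]
```

Request:
move_arm(targets=[[0.03,-0.02,0.02,0,0,0,-1],[0.06,-0.045,0.035,0,0,0,-1],[0.09,-0.07,0.05,0,0,0,-1],[0.12,-0.09,0.065,0,0,0,-1],[0.15,-0.115,0.08,0,0,0,-1],[0.18,-0.14,0.08,0,0,0,-1],[0.205,-0.17,0.08,0,0,0,-1],[0.23,-0.2,0.08,0,0,0,-1],[0.255,-0.23,0.08,0,0,0,-1],[0.28,-0.26,0.08,0,0,0,-1]])

```text
t: 1.1
eef_pos: [478.4, 331.5, 294.4]
tcp_rot: [-2.458, 1.57, -2.779]
ft_force: [-0.3, 0.7, 0.5]
opening: 0.217
```

Request:
move_arm(targets=[[0.015,-0.035,0,0,0,0,-1],[0.03,-0.07,0,0,0,0,-1],[0.045,-0.105,0,0,0,0,-1],[0.06,-0.14,0,0,0,0,-1],[0.075,-0.18,0,0,0,0,-1],[0.09,-0.22,0,0,0,0,-1],[0.1,-0.26,0,0,0,0,-1],[0.1,-0.3,0,0,0,0,-1],[0.1,-0.34,0,0,0,0,-1],[0.09,-0.38,0,0,0,0,-1]])

```text
t: 2.1
eef_pos: [567.8, -48.8, 294.1]
tcp_rot: [-3.133, 1.57, 2.828]
ft_force: [0.5, -0.3, -0.0]
opening: 0.004
```

Request:
move_arm(targets=[[-0.018,-0.03,0,0,0,0,-1],[-0.036,-0.062,0,0,0,0,-1],[-0.056,-0.096,0,0,0,0,-1],[-0.076,-0.13,0,0,0,0,-1],[-0.096,-0.165,-0.01,0,0,0,-1],[-0.116,-0.2,-0.03,0,0,0,-1],[-0.134,-0.23,-0.06,0,0,0,-1],[-0.146,-0.25,-0.09,0,0,0,-1],[-0.153,-0.263,-0.12,0,0,0,-1],[-0.153,-0.263,-0.12,0,0,0,-1]])

```text
t: 3.1
eef_pos: [412.7, -310.3, 171.5]
tcp_rot: [2.695, 1.565, 2.371]
ft_force: [0.8, 1.3, 1.0]
opening: 0.003
```

```bash
python3 - <<'E'
from h import *
import pickle
from scipy.spatial.transform import Rotation as R
s=state();c=read_camera("wrist");t=read_camera("top");d=read_camera("side")
Rm=R.from_euler('xyz',s['tcp_rot']).as_matrix();print(s['eef_pos'],Rm[:,0],c.keys(),c['mtx'],c['mount'])
pickle.dump((s,c),open("w1.pkl","wb"))
cv2.imwrite("pics/w1.png",c["img"]);cv2.imwrite("pics/s1.png",cv2.resize(d["img"][180:380,180:420],None,fx=3,fy=3,interpolation=cv2.INTER_CUBIC))
# predicted pixel of nut top
f=c['mtx'][0][0]
M=np.array(c['mount'])
p=Rm.T@(np.array([415,-312.5,38])-np.array(s['eef_pos']));q=M[:3,:3].T@(p-M[:3,3]);x=np.array([q[0],-q[1],-q[2]])
th=np.arctan2(np.hypot(x[0],x[1]),x[2]);k=f*th/np.hypot(x[0],x[1]);print(c['mtx'][0][2]+k*x[0],c['mtx'][1][2]+k*x[1])
E
```

```text
[ 412.70927257 -310.25486334  171.49421899] [-0.00442843  0.00429943 -0.99998095] dict_keys(['img', 'mtx', 'mount']) [[309.70691629   0.         316.09177356]
 [  0.         309.70691629 202.52662331]
 [  0.           0.           1.        ]] [[ 6.15642491e-04  2.69171468e-01 -9.63092073e-01 -1.69586579e+02]
 [ 9.99999531e-01 -8.86122323e-04  3.91575599e-04  5.77879777e-01]
 [-7.48016407e-04 -9.63091863e-01 -2.69171887e-01 -7.56083587e+01]
 [ 0.00000000e+00  0.00000000e+00  0.00000000e+00  1.00000000e+00]]
313.911473594191 197.32256196267252
```

View pics/w1.png

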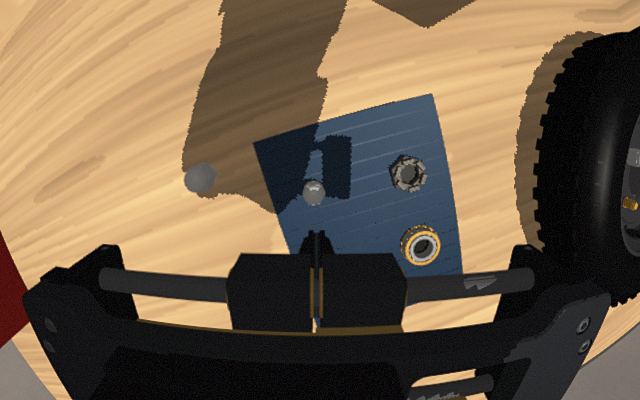

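View pics/s1.png

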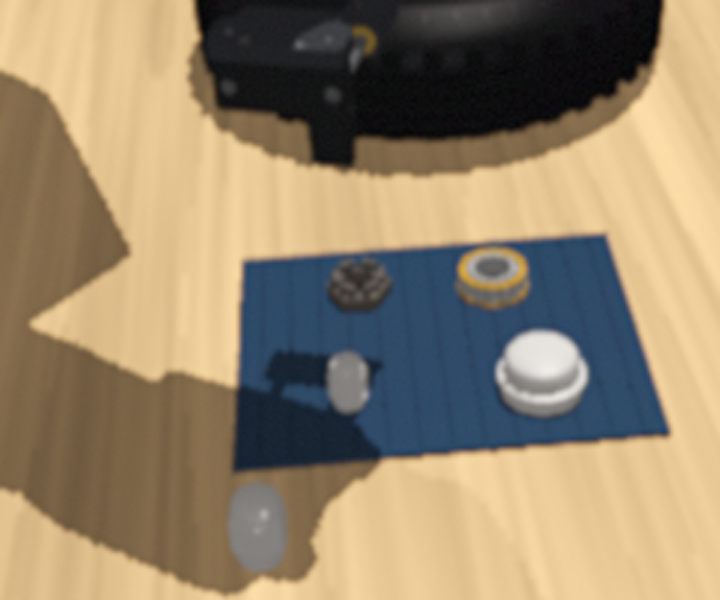

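The wrist view shows the nut at about (314,194), with the fingertips just below it in the picture. I predicted (314,197) for its top. I'll enlarge this to be sure.

```bash
python3 - <<'E'
import cv2
a=cv2.imread("pics/w1.png")
cv2.imwrite("pics/w1c.png",cv2.resize(a[165:265,270:360],None,fx=6,fy=6,interpolation=cv2.INTER_CUBIC))
E
```

```text
(no output)
```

View pics/w1c.png

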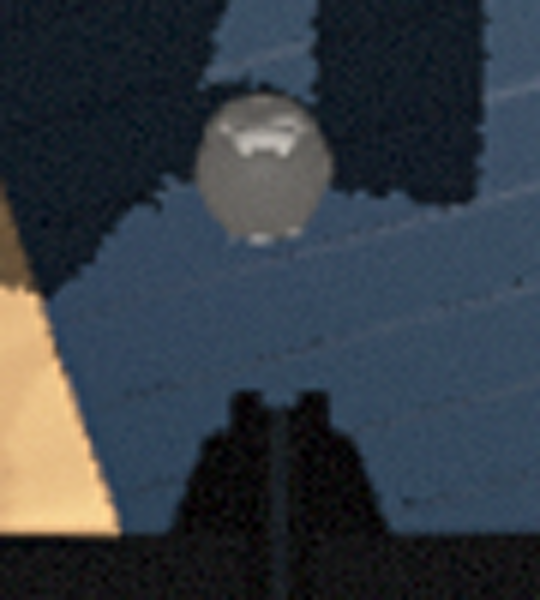

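The nut's column agrees with my prediction, and its outline (base at the top, dome towards the fingers) fits the predicted top. Now I'll go down in steps.

Request:
move_arm(targets=[[0.0,0.0,-0.02,0,0,0,-1],[0.0,0.0,-0.04,0,0,0,-1],[0.0,0.0,-0.06,0,0,0,-1],[0.0,0.0,-0.075,0,0,0,-1],[0.0,0.0,-0.085,0,0,0,-1],[0.0,0.0,-0.085,0,0,0,-1],[0.0,0.0,-0.085,0,0,0,-1]])

```text
t: 3.95
eef_pos: [415.3, -310.1, 90.6]
tcp_rot: [-0.354, 1.57, -0.675]
ft_force: [-0.3, -0.6, 0.6]
opening: 0.004
```

Request:
move_arm(targets=[[0.0,-0.001,-0.015,0,0,0,-1],[0.0,-0.002,-0.025,0,0,0,-1],[0.0,-0.002,-0.031,0,0,0,-1],[0.0,-0.002,-0.032,0,0,0,-1],[0.0,-0.002,-0.032,0,0,0,-1],[0.0,-0.002,-0.032,0,0,0,-1]])

```text
t: 4.55
eef_pos: [414.8, -312.2, 58.0]
tcp_rot: [-0.231, 1.57, -0.553]
ft_force: [0.8, -0.6, 0.2]
opening: 0.004
```

```bash
python3 - <<'E'
from h import *
s=state();t=read_camera("top");d=read_camera("side");w=read_camera("wrist");print(s['t'],s['eef_pos'],state()['eef_pos'])
r=lambda i,k:cv2.resize(i,(400,400),interpolation=cv2.INTER_CUBIC)
cv2.imwrite("pics/p1.png",np.hstack([r(d["img"][250:330,255:335],0),r(w["img"][165:245,275:355],0)]))
cv2.imwrite("pics/p1t.png",t["img"])
E
```

```text
4.55 [ 414.76502144 -312.17083942   58.02808959] [ 414.76984382 -312.15402311   57.97870717]
```

View pics/p1.png

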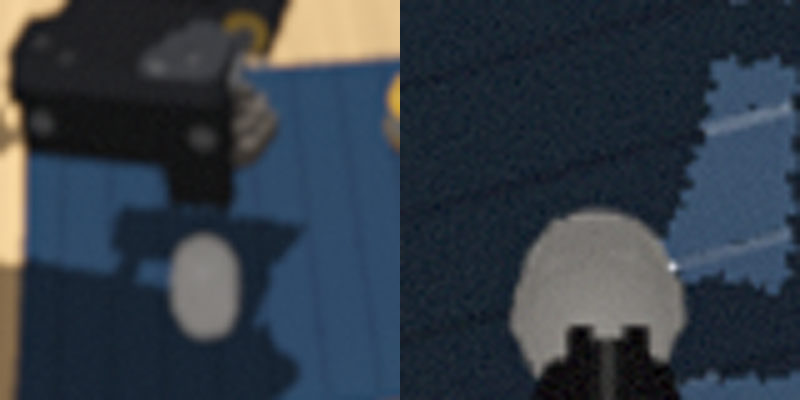

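The side view shows the fingertips squarely above the nut with a clear gap, and the wrist view shows them centred on it. Now I'll hold still.

Request:
move_arm(targets=[[0,0,0,0,0,0,-1],[0,0,0,0,0,0,-1],[0,0,0,0,0,0,-1],[0,0,0,0,0,0,-1],[0,0,0,0,0,0,-1],[0,0,0,0,0,0,-1],[0,0,0,0,0,0,-1],[0,0,0,0,0,0,-1],[0,0,0,0,0,0,-1],[0,0,0,0,0,0,-1]])

```text
t: 5.7
eef_pos: [414.6, -312.0, 57.7]
tcp_rot: [1.929, 1.571, 1.607]
ft_force: [1.1, -0.8, 0.6]
opening: 0.004
```

Request:
move_arm(targets=[[0,0,0,0,0,0,-1],[0,0,0,0,0,0,-1],[0,0,0,0,0,0,-1],[0,0,0,0,0,0,-1],[0,0,0,0,0,0,-1],[0,0,0,0,0,0,-1],[0,0,0,0,0,0,-1],[0,0,0,0,0,0,-1],[0,0,0,0,0,0,-1],[0,0,0,0,0,0,-1]])

```text
t: 6.7
eef_pos: [414.7, -312.1, 57.7]
tcp_rot: [1.034, 1.571, 0.713]
ft_force: [-0.6, 0.5, -0.2]
opening: 0.002
```

Request:
move_arm(targets=[[0,0,0,0,0,0,-1],[0,0,0,0,0,0,-1],[0,0,0,0,0,0,-1],[0,0,0,0,0,0,-1],[0,0,0,0,0,0,-1],[0,0,0,0,0,0,-1],[0,0,0,0,0,0,-1]])

```text
t: 7.4
eef_pos: [414.7, -312.1, 57.7]
tcp_rot: [1.56, 1.571, 1.238]
ft_force: [-0.2, -0.1, -0.3]
opening: 0.003
```

Request:
move_arm(targets=[[0,0,0.02,0,0,0,-1],[0,0,0.05,0,0,0,-1],[0,0,0.09,0,0,0,-1],[0,0,0.13,0,0,0,-1],[0,0,0.17,0,0,0,-1],[0.01,0.015,0.2,0,0,0,-1],[0.025,0.045,0.22,0,0,0,-1],[0.045,0.08,0.235,0,0,0,-1],[0.065,0.115,0.235,0,0,0,-1],[0.08,0.145,0.235,0,0,0,-1]])

```text
t: 8.4
eef_pos: [495.4, -165.4, 293.3]
tcp_rot: [0.07, 1.57, -0.251]
ft_force: [0.5, -0.2, 0.2]
opening: 0.003
```

Request:
move_arm(targets=[[0.008,0.035,0,0,0,0,-1],[0.016,0.075,0,0,0,0,-1],[0.025,0.12,0,0,0,0,-1],[0.034,0.165,0,0,0,0,-1],[0.043,0.205,0,0,0,0,-1],[0.05,0.24,0,0,0,0,-1],[0.054,0.26,-0.01,0,0,0,-1],[0.056,0.269,-0.03,0,0,0,-1],[0.056,0.269,-0.06,0,0,0,-1],[0.056,0.269,-0.08,0,0,0,-1]])

```text
t: 9.4
eef_pos: [550.0, 102.4, 211.0]
tcp_rot: [-2.798, 1.569, -3.119]
ft_force: [0.6, 0.2, 0.4]
opening: 0.008
```

Request:
move_arm(targets=[[0,0,0,0,0,0,-1],[0,0,0,0,0,0,-1]])

```text
t: 9.6
eef_pos: [550.8, 101.9, 213.2]
tcp_rot: [2.075, 1.571, 1.753]
ft_force: [0.0, -0.2, 0.4]
opening: 0.005
```

```bash
python3 - <<'E'
from h import *
from scipy.spatial.transform import Rotation as R
s=state();c=read_camera("wrist");d=read_camera("side");print(s['t'],s['eef_pos'])
Rm=R.from_euler('xyz',s['tcp_rot']).as_matrix();print(Rm[:,0])
M=np.array(c['mount']);f=c['mtx'][0][0]
for P in([551.7,103.7,92],[551.7,103.7,70],[561.7,103.7,92],[551.7,113.7,92]):
    p=Rm.T@(np.array(P)-np.array(s['eef_pos']));q=M[:3,:3].T@(p-M[:3,3]);x=np.array([q[0],-q[1],-q[2]])
    h=np.hypot(x[0],x[1]);k=f*np.arctan2(h,x[2])/h;u,v=c['mtx'][0][2]+k*x[0],c['mtx'][1][2]+k*x[1];print(u,v,(u-270)*5,(v-155)*5)
cv2.imwrite("pics/w2.png",c["img"]);cv2.imwrite("pics/w2c.png",cv2.resize(c["img"][155:265,270:370],None,fx=5,fy=5,interpolation=cv2.INTER_CUBIC))
E
```

```text
9.6 [550.82672784 101.92649016 213.1723553 ]
[-1.82234319e-05  9.88569171e-05 -9.99999995e-01]
317.6276974144053 197.18672933131043 238.13848707202652 210.93364665655216
317.537189123636 191.84122306444837 237.68594561817991 184.20611532224186
320.84024578648246 206.5719351892568 254.20122893241228 257.859675946284
327.4333153242098 194.0359739954431 287.16657662104893 195.1798699772155
```

View pics/w2c.png

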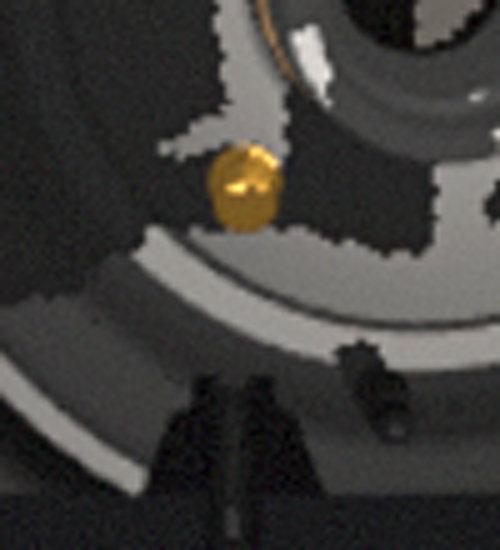

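View pics/w2.png

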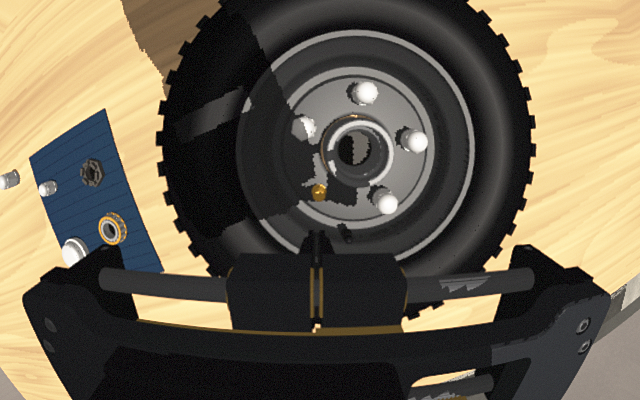

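The golden stud tip is at about (319,194) in the wrist view, within 2 mm of my prediction. I'll aim at (551, 104.5) and z 112.

Request:
move_arm(targets=[[0,0.001,-0.02,0,0,0,-1],[0,0.0025,-0.045,0,0,0,-1],[0,0.0025,-0.065,0,0,0,-1],[0,0.0025,-0.08,0,0,0,-1],[0,0.0025,-0.09,0,0,0,-1],[0,0.0025,-0.097,0,0,0,-1],[0,0.0025,-0.101,0,0,0,-1],[0,0.0025,-0.101,0,0,0,-1],[0,0.0025,-0.101,0,0,0,-1]])

```text
t: 10.6
eef_pos: [550.9, 104.5, 112.2]
tcp_rot: [0.463, 1.57, 0.141]
ft_force: [0.5, 0.2, -0.0]
opening: 0.005
```

```bash
python3 - <<'E'
from h import *
s=state();t=read_camera("top");d=read_camera("side");w=read_camera("wrist");print(s['t'],s['eef_pos'],s['ft_force'])
r=lambda i:cv2.resize(i,(400,400),interpolation=cv2.INTER_CUBIC)
cv2.imwrite("pics/p2.png",np.hstack([r(d["img"][120:200,295:375]),r(w["img"][165:245,275:355])]))
E
```

```text
10.6 [550.94869764 104.45216946 112.20350114] [ 0.5183696   0.24173169 -0.02914944]
```

View pics/p2.png

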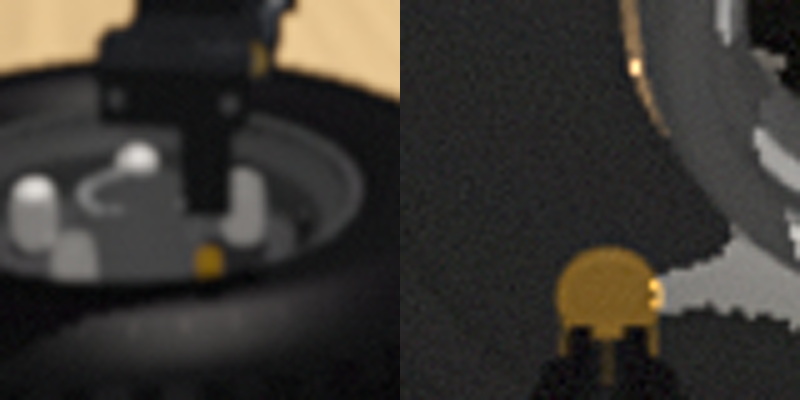

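Both views show the fingertips centred over the stud with a clear gap. Now I'll hold, then draw back.

Request:
move_arm(targets=[[0,0,0,0,0,0,-1],[0,0,0,0,0,0,-1],[0,0,0,0,0,0,-1],[0,0,0,0,0,0,-1],[0,0,0,0,0,0,-1],[0,0,0,0,0,0,-1],[0,0,0,0,0,0,-1],[0,0,0,0,0,0,-1],[0,0,0,0,0,0,-1],[0,0,0,0,0,0,-1]])

```text
t: 11.75
eef_pos: [550.7, 104.4, 111.7]
tcp_rot: [1.135, 1.571, 0.813]
ft_force: [-0.4, -0.5, 0.6]
opening: 0.006
```

Request:
move_arm(targets=[[0,0,0,0,0,0,-1],[0,0,0,0,0,0,-1],[0,0,0,0,0,0,-1],[0,0,0,0,0,0,-1],[0,0,0,0,0,0,-1],[0,0,0,0,0,0,-1],[0,0,0,0,0,0,-1],[0,0,0,0,0,0,-1],[0,0,0,0,0,0,-1],[0,0,0,0,0,0,-1]])

```text
t: 12.75
eef_pos: [550.6, 104.4, 111.7]
tcp_rot: [1.462, 1.571, 1.141]
ft_force: [0.7, -0.6, 0.5]
opening: 0.008
```

Request:
move_arm(targets=[[0,0,0,0,0,0,-1],[0,0,0,0,0,0,-1],[0,0,0,0,0,0,-1],[0,0,0,0,0,0,-1],[0,0,0,0,0,0,-1],[0,0,0,0,0,0,-1],[0,0,0,0,0,0,-1]])

```text
t: 13.45
eef_pos: [550.7, 104.4, 111.6]
tcp_rot: [1.734, 1.571, 1.412]
ft_force: [-0.7, 0.5, -0.4]
opening: 0.007
```

Request:
move_arm(targets=[[0,0,0.02,0,0,0,-1],[0,0,0.05,0,0,0,-1],[0,0,0.09,0,0,0,-1],[0,0,0.13,0,0,0,-1],[0,0,0.17,0,0,0,-1],[-0.01,0.02,0.19,0,0,0,-1],[-0.02,0.06,0.2,0,0,0,-1],[-0.03,0.1,0.2,0,0,0,-1],[-0.045,0.14,0.2,0,0,0,-1],[-0.06,0.18,0.2,0,0,0,-1]])

```text
t: 14.45
eef_pos: [489.9, 285.9, 311.8]
tcp_rot: [0.981, 1.57, 0.659]
ft_force: [0.7, 0.1, 0.6]
opening: 0.008
```

Request:
move_arm(targets=[[-0.02,0.035,0,0,0,0,-1],[-0.045,0.065,0,0,0,0,-1],[-0.07,0.095,0,0,0,0,-1],[-0.1,0.125,0,0,0,0,-1],[-0.13,0.15,0,0,0,0,-1],[-0.16,0.175,0,0,0,0,-1],[-0.185,0.2,0,0,0,0,-1],[-0.2,0.21,0,0,0,0,-1],[-0.2,0.21,0,0,0,0,-1],[-0.2,0.21,0,0,0,0,-1]])

```text
t: 15.45
eef_pos: [290.7, 494.3, 311.6]
tcp_rot: [-0.245, 1.571, -0.566]
ft_force: [1.3, -1.3, -0.4]
opening: 0.007
```

```bash
python3 - <<'E'
from h import *
s=state();t=read_camera("top");d=read_camera("side");print(s['t'],s['eef_pos'],s['ft_force'])
cv2.imwrite("pics/end.png",t["img"]);cv2.imwrite("pics/ends.png",d["img"])
E
```

```text
15.45 [290.70222719 494.31656541 311.63612436] [ 1.31318017 -1.2736129  -0.43716616]
```

View pics/end.png

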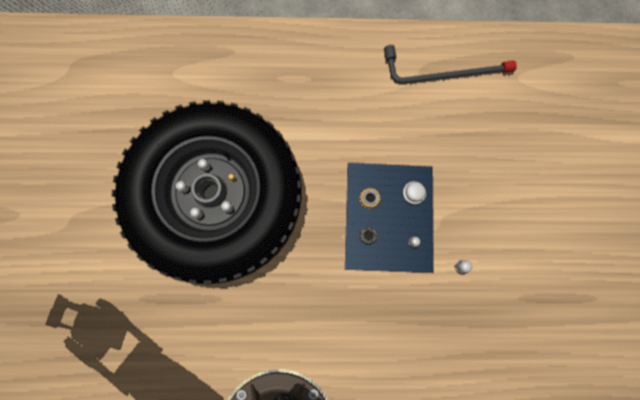

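The picture shows everything where it was at the start: nut at (415,242), stud at (232,177). The hand is drawn back, about 50 cm from the stud.

```bash
python3 -c "
from cell import *
print(job_done())"
```

```text
the job is handed in; nothing more can be done
None
```

I pointed first at the loose wheel nut on the mat, then at the bare golden stud, and handed the job in at about 15.5 s.

- **Nut:** I chose the smaller nut on the mat, not the bigger look-alike off its edge. With the fingers shut and pointing straight down, I held still for about 2.8 s at (414.7, -312.1, 57.7), about 20 mm above its top.
- **Stud:** I held the same way for about 2.8 s at (550.7, 104.4, 111.6), about 20 mm above its tip. Between the two I kept the fingertips high over everything else.
- **Finish:** The hand ended about 50 cm from the stud and farther still from the nut.

**Checks:** The wrist force stayed within sensor noise in every reading. The final top picture shows every part where it lay at the start. The cameras differed by about 2–3 mm on both positions, so I used values in between; the close-up views showed the fingertips centred over each. No check failed.

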